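# Set out slate slips in diminishing courses

## Task

Lay the four slate slips on the setting-out board in order of length, one flat on each red cross, centred on it and lengthwise along its long line: the longest at the end beside the orange hook box, then steadily shorter, the shortest beside the green counting tin. Slate is brittle, so set each slip down gently and do not let it fall.

Things in the scene. Friction and masses are not known exactly. Their poses are not given: they have to be found in the camera images.
- slip_60: dark blue-grey slate slip, a flat bar 60 mm long (x), 42 mm wide (y), 12 mm thick, about 85 g (varies by a quarter), lying loose on the bench; one small black nail hole near its +x end (either end may point either way). Origin: centre of its underside; z up through its thickness. The four slips differ only in length (60, 80, 100, 120 mm)
- slip_80: dark blue-grey slate slip, a flat bar 80 mm long (x), 42 mm wide (y), 12 mm thick, about 113 g (varies by a quarter), lying loose on the bench; one small black nail hole near its +x end (either end may point either way). Origin: centre of its underside; z up through its thickness. The four slips differ only in length (60, 80, 100, 120 mm)
- slip_100: dark blue-grey slate slip, a flat bar 100 mm long (x), 42 mm wide (y), 12 mm thick, about 141 g (varies by a quarter), lying loose on the bench; one small black nail hole near its +x end (either end may point either way). Origin: centre of its underside; z up through its thickness. The four slips differ only in length (60, 80, 100, 120 mm)
- slip_120: dark blue-grey slate slip, a flat bar 120 mm long (x), 42 mm wide (y), 12 mm thick, about 169 g (varies by a quarter), lying loose on the bench; one small black nail hole near its +x end (either end may point either way). Origin: centre of its underside; z up through its thickness. The four slips differ only in length (60, 80, 100, 120 mm)
- mark_a: red painted cross, number 1 of four in a row, counted from the board's -y (right-hand) end, 85 mm apart, on a fixed plywood setting-out board 150 x 570 x 12 mm whose long side runs roughly along y. Origin: centre of the cross on the board's top face, 12 mm above the bench; x along the cross's long line (136 mm, across the board, pointing away from the robot), y along the row (cross arm 50 mm), z up. Paint only, no thickness to speak of
- mark_b: red painted cross, number 2 of four in a row, counted from the board's -y (right-hand) end, 85 mm apart, on a fixed plywood setting-out board 150 x 570 x 12 mm whose long side runs roughly along y. Origin: centre of the cross on the board's top face, 12 mm above the bench; x along the cross's long line (136 mm, across the board, pointing away from the robot), y along the row (cross arm 50 mm), z up. Paint only, no thickness to speak of
- mark_c: red painted cross, number 3 of four in a row, counted from the board's -y (right-hand) end, 85 mm apart, on a fixed plywood setting-out board 150 x 570 x 12 mm whose long side runs roughly along y. Origin: centre of the cross on the board's top face, 12 mm above the bench; x along the cross's long line (136 mm, across the board, pointing away from the robot), y along the row (cross arm 50 mm), z up. Paint only, no thickness to speak of
- mark_d: red painted cross, number 4 of four in a row, counted from the board's -y (right-hand) end, 85 mm apart, on a fixed plywood setting-out board 150 x 570 x 12 mm whose long side runs roughly along y. Origin: centre of the cross on the board's top face, 12 mm above the bench; x along the cross's long line (136 mm, across the board, pointing away from the robot), y along the row (cross arm 50 mm), z up. Paint only, no thickness to speak of
- hook_box: orange plastic open box of slate hooks, 90 mm (x) by 60 mm (y), 42 mm high, fixed on the board beyond one end of the row of crosses, its centre 112 mm from the nearest cross; at either end, it changes. Origin: centre of its underside, on the board's top face
- tin: dark green counting tin with a chrome push button on its lid, 88 mm (x) by 63 mm (y), 47 mm high with the button, fixed on the board beyond the other end of the row, its centre 112 mm from the nearest cross. Origin: centre of its underside, on the board's top face

How it is judged:
By the outcome, as a careful person would: the job done as asked, in the order asked, and still so for the second after the job is handed in, with the robot touching nothing.
It also fails if it takes over 80 s, if anything falls off the work surface, if the arm or the gripper's body presses on something with over 40 N, if the wrist force passes 120 N, or if a joint passes its speed limit or range.

## Robot

A 6-joint arm with a two-finger parallel gripper is mounted at the origin on the work surface. World frame = base frame: x ahead of the robot, y to its left, z up, the work surface at z = 0. Lengths are in m, angles in degrees, forces in N, time in s.
With the tool pointing down it reaches from about 0.15 to 0.775 m from the base axis. Payload 6.1 kg.
Tool frame: the origin (TCP) lies at the very end of the fingers, on their centre line; the grasp point (between the pads) lies 19 mm behind it; z points along the fingers, y is the line along which they close (so a half turn about z gives the same grasp; the last joint's range is limited). The gripper opens to 85 mm and grips with 20 to 120 N. Pads are 22 mm wide; open, the fingers measure 114 mm over their backs; the gripper's body (76 mm by 85 mm) begins 54 mm behind the grasp point. The pads swing forward as they close: fully open they stand 13 mm farther back than shut.
Start: joints at [-67.323, 7.208, -2.269, 80.523, 0, 90], TCP at [0.202, -0.484, 0.231] pointing down, gripper open.
Joint ranges: [-155.77, 155.77], [-54.66, 111.73], [-72.52, 77.12], [-102.08, 115.82], [-83.92, 84.16], [-180, 180]. Speed limits (degrees/s): [136.94, 136.94, 172.46, 180, 180, 180].

## Interface

Orientations are given as a 3x3 rotation matrix whose columns are the frame's x, y, z axes.
In Python, from workcell import robot gives the robot as it stands.
- The arm moves only by the shell command python3 -m pendant 'ROWS' [FORCE]. ROWS is JSON, a list of rows, each a list of 7 numbers: the shift along the tool's x, y, z in cm, then the turn, a rotation vector about the tool's x, y, z in degrees, then the closure, from -1 (fully open) to 1 (shut). A call has 1 to 20 rows; each row is the pose to reach, as a shift and turn from the pose commanded when the call began, along the tool's axes at that moment; what a row does not reach only later rows make up. A row lasts 1/8 s, in which the tool goes at most 62.5 mm and 10.7 degrees, less where a joint would pass 70% of its speed; a pose out of reach is approached as far as the arm can. A call with a gripper value outside its range is refused whole. The fingers move at their own pace and stop on an object; FORCE is the grip in N (left out, the last holds). Time passes only in rows, so rows that repeat a pose let the fingers close. It gives the time, the measured TCP pose, the force, the opening and the grip force at its end, in the units of the state.
- robot.read_state(): the state, without advancing time (a new reading comes with each control period).
- robot.read_camera(name): name is "scene" or "top"; returns a dict with "pixels" (420x560x3 uint8, red, green, blue), "K" (3x3 intrinsics, pixels), "R" (3x3) and "t" (3): a world point X has camera coordinates R X + t. Camera axes: x right, y down, z forward; pixel columns grow to the right and rows downward; lengths in m; the calibration is good to about 2 mm. A picture is of the moment at which its call begins. There is no depth.
- robot.close_job(): hands the job in; it is judged then, once.
The state is a dict: "clock": time; "qpos": joint angles; "joint_velocities": joint speeds; "tau": joint torques, N m; "tcp_pos": TCP position; "eef_rot": TCP orientation; "ft_force": force on the tool from outside, world axes, zero at the start; "ft_torque": the same for the moment, N m; "gripper_width": finger opening in m; "finger_force": force on a finger pad.
Only numpy, scipy, OpenCV 4.12 (cv2) and the standard library are available. Lean on these libraries where they do the work, as an engineer would, in place of code of your own. Each camera call takes 0.05 s, during which the arm holds its last target. There are 200 camera calls.

## Working session

There is one attempt and no reset: what is moved stays moved. The work goes in short steps, Python scripts to look and compute and a shell command to move; the robot and the scene stay as the last step left them, time stands still between calls to the robot, and variables do not carry over. Pictures are saved under pics/ and viewed, at most 14 in all, crops included, and the job is handed in when it is done.

```bash
mkdir -p pics; ls
python3 - <<'E'
from workcell import robot
import cv2, numpy as np
for n in ("scene","top"):
    c=robot.read_camera(n); cv2.imwrite(f"pics/{n}0.png",c["pixels"][:,:,::-1])
    np.savez(f"{n}0.npz",**c); print(n,c["K"].tolist(),np.round(c["R"],3).tolist(),c["t"])
s=robot.read_state(); print(s["clock"],s["tcp_pos"],s["eef_rot"],s["gripper_width"])
E
```

```text
pics
scene [[420.2243477954925, 0.0, 280.61827225104884], [0.0, 420.2243477954925, 205.69744526104589], [0.0, 0.0, 1.0]] [[-0.825, 0.565, -0.007], [0.385, 0.554, -0.738], [-0.413, -0.612, -0.674]] [ 0.42293826 -0.17081853  1.31514795]
top [[404.5323999318688, 0.0, 278.69460513643475], [0.0, 404.5323999318688, 207.1445431199245], [0.0, 0.0, 1.0]] [[-0.017, -1.0, 0.011], [-0.997, 0.016, -0.074], [0.074, -0.012, -0.997]] [-0.00175609  0.52860853  0.8006364 ]
0.1 [ 0.20225935 -0.48408989  0.23060845] [[ 9.22695573e-01  3.85528966e-01 -5.44722064e-04]
 [ 3.85529350e-01 -9.22694626e-01  1.32184210e-03]
 [ 6.99629523e-06 -1.42966419e-03 -9.99998978e-01]] 0.08540669036688099
```

View pics/top0.png

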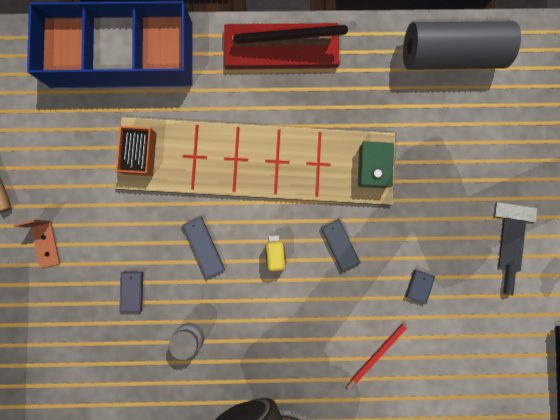

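View pics/scene0.png

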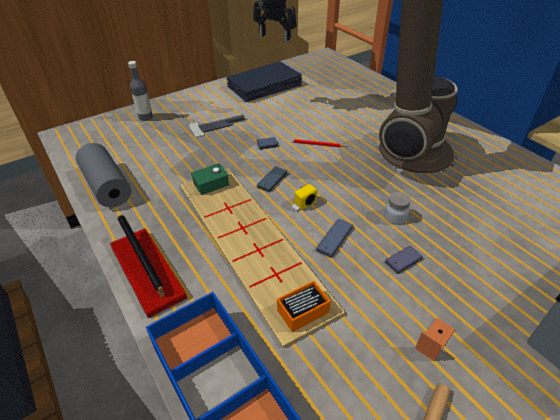

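The top view shows the orange box at the left (133,150), which is +y, and the green tin at the right (377,163). The crosses are at about (195,156), (236,159), (277,161) and (318,163). The slips look like 120 at (203,247), 100 at (340,245), 80 at (131,292) and 60 at (420,287). The scene view agrees.

```bash
cat > h.py <<'E'
import numpy as np, cv2
from workcell import robot
def ray(c,uv,z):
    uv=np.atleast_2d(np.asarray(uv,float)); d=np.c_[uv,np.ones(len(uv))]@np.linalg.inv(c["K"]).T@c["R"]
    o=-c["R"].T@c["t"]; return (o+d*((z-o[2])/d[:,2])[:,None])[:,:2]
def rect(p):
    p=p.astype(np.float32); (cx,cy),(w,h),_=r=cv2.minAreaRect(p*1000)
    b=cv2.boxPoints(r); e=[b[1]-b[0],b[2]-b[1]]; v=max(e,key=np.linalg.norm)
    return np.array([cx,cy])/10, sorted((w,h)), (np.degrees(np.arctan2(v[1],v[0]))+90)%180-90
def slips(c,z=.006,up=6):
    im=cv2.resize(c["pixels"],None,fx=1,fy=1).astype(int); R,G,B=im[...,0],im[...,1],im[...,2]
    m=((B-R>=4)&(B<125)&(R<95)&(B-R<45)).astype(np.uint8)
    m=cv2.morphologyEx(m,cv2.MORPH_OPEN,np.ones((3,3)))
    return m,[q for q in cv2.findContours(m,0,cv2.CHAIN_APPROX_NONE)[0] if 300<cv2.contourArea(q)<3000]
def crosses(c,z=.012):
    im=c["pixels"].astype(int); m=((im[...,0]>130)&(im[...,1]<85)&(im[...,2]<85)).astype(np.uint8)
    return m
E
python3 - <<'E'
from h import *
c=dict(np.load("top0.npz")); print("cam",-c["R"].T@c["t"])
for u,v in [(203,247),(340,245),(131,288),(420,287),(150,250),(300,270),(270,330),(395,290)]: print(u,v,c["pixels"][v,u])
m,q=slips(c)
for k in q:
    ctr,wh,a=rect(ray(c,k[:,0],.006)); print(k[:,0].mean(0).round(),ctr.round(2),np.round(wh,1),round(a,1))
m=crosses(c); m[:110]=0; m[210:]=0; m[:,:165]=0
n,l,s,ce=cv2.connectedComponentsWithStats(m,connectivity=8)
for i in range(1,n):
    if s[i,4]>60:
        uv=np.argwhere(l==i)[:,::-1]; p=ray(c,uv,.012)*100
        f=cv2.fitLine(p[np.abs(p[:,1]-np.median(p[:,1]))<.9].astype(np.float32),cv2.DIST_HUBER,0,.01,.01).ravel()
        print("mark",s[i],rect(p/100),p.mean(0).round(2),np.degrees(np.arctan(f[1]/f[0])).round(1))
E
```

```text
cam [ 4.67746546e-01 -5.50312979e-04  8.37652422e-01]
203 247 [ 96 102 118]
340 245 [ 87  95 103]
131 288 [ 95  94 110]
420 287 [ 83  89 104]
150 250 [137 132 125]
300 270 [146 140 133]
270 330 [121 115 110]
395 290 [146 141 133]
[421. 287.] [ 36.21 -29.75] [41.7 59.3] -20.9
[512. 254.] [ 42.14 -48.65] [ 43.4 152.2] -9.9
[340. 245.] [ 44.97 -13.62] [41.3 99.4] 23.9
[377. 163.] [ 61.74 -21.76] [63.1 89.4] -4.3
[468.  45.] [ 86.85 -42.42] [ 33.9 220.7] -88.9
[466.  25.] [ 91.46 -42.06] [ 13.4 217.9] 89.3
[133.  68.] [81.56 31.06] [156.7 352.8] -67.3
[56. 12.] [94.76 45.42] [ 41.9 104.4] 89.4
[149.  26.] [89.98 24.02] [ 95.7 138.5] 0.0
[100.  27.] [90.02 34.2 ] [101.8 139.8] 1.0
mark [183 125  24  64 197] (array([63.69522705, 16.10306091]), [44.89619064331055, 125.06864166259766], np.float32(15.225418)) [63.64 16.12] -4.2
mark [225 127  23  65 194] (array([63.07103882,  7.56942825]), [43.927799224853516, 128.1027374267578], np.float32(13.407173)) [62.87  7.62] -4.3
mark [266 130  23  64 180] (array([62.37302246, -0.85739059]), [43.85517501831055, 126.45147705078125], np.float32(-22.015518)) [62.35 -0.88] -4.3
mark [307 132  23  64 181] (array([61.84833984, -9.34434967]), [43.394248962402344, 125.70824432373047], np.float32(14.09391)) [61.77 -9.36] -4.4
```

```bash
sed -i 's/m=((B-R>=4).*/m=((B-R>=7)\&(B<132)\&(R<112)\&(B-R<45)).astype(np.uint8)/' h.py
cat >> h.py <<'E'
YAW=-4.3
MARK=dict(d=(63.66,16.08),c=(63.02,7.61),b=(62.38,-.87),a=(61.74,-9.34))
def show(c,z=.006,box=None):
    for k in slips(c)[1]:
        ctr,wh,a=rect(ray(c,k[:,0],z))
        if 36<wh[0]<50 and 50<wh[1]<130: print(k[:,0].mean(0).round(),ctr.round(2),np.round(wh,1),round(a,1))
def goto(x,y,z,yaw):
    """shift (cm, tool axes), turn to world cm / yaw of tool x from the measured pose"""
    s=robot.read_state(); R=s["eef_rot"]; d=np.array([x,y,z])/100-s["tcp_pos"]
    y0=np.degrees(np.arctan2(R[1,0],R[0,0])); t=-((yaw-y0+90)%180-90)
    print("clock",s["clock"],"shift",(R.T@d*100).round(2),"turn z",round(t,1),"now",(s["tcp_pos"]*100).round(2),round(y0,1),"q",s["qpos"].round(0),"w",round(s["gripper_width"],4))
E
python3 - <<'E'
from h import *
c=dict(np.load("top0.npz")); show(c)
goto(36.2,-29.75,12,-20.9)
E
```

```text
[131. 291.] [36.37 29.18] [38.4 78.7] 0.5
[421. 286.] [ 36.22 -29.74] [41.2 58.6] -19.6
[340. 244.] [ 45.07 -13.61] [41.  97.5] 24.2
[203. 248.] [45.   14.53] [ 41.8 119.3] 23.6
[56. 12.] [94.76 45.43] [ 41.9 104.3] 89.4
clock 0.1 shift [ 21.93 -11.04  11.08] turn z 43.6 now [ 20.23 -48.41  23.06] 22.7 q [-67.   7.  -2.  81.   0.  90.] w 0.0854
```

```bash
python3 -m pendant '[[7,-3.5,4,0,0,10,-1],[12,-6,6,0,0,20,-1],[17,-8.5,8,0,0,30,-1],[22,-11,11,0,0,40,-1],[21.93,-11.04,15,0,0,43.6,-1],[21.93,-11.04,19,0,0,43.6,-1],[21.93,-11.04,20,0,0,43.6,-1],[21.93,-11.04,20,0,0,43.6,-1]]' 40; python3 -c "
from h import *
goto(36.22,-29.75,0.1,-20.5)"
```

```text
clock: 1.1
tcp_pos: [0.362, -0.2981, 0.0315]
eef_rot: [[0.934, -0.358, -0.001], [-0.358, -0.934, 0.001], [-0.001, -0.0, -1.0]]
ft_force: [0.8, -0.7, 0.4]
gripper_width: 0.0851
finger_force: 0.0
clock 1.1 shift [ 0.   -0.07  3.05] turn z -0.4 now [ 36.2  -29.81   3.15] -20.9 q [-39.   6. -29.  55.  -0. 161.] w 0.0851
```

```bash
python3 -m pendant '[[0,-0.07,1.5,0,0,-0.4,-1],[0,-0.07,2.5,0,0,-0.4,-1],[0,-0.07,3.05,0,0,-0.4,-1],[0,-0.07,3.05,0,0,-0.4,-1],[0,-0.07,3.05,0,0,-0.4,0.2],[0,-0.07,3.05,0,0,-0.4,0.6],[0,-0.07,3.05,0,0,-0.4,1],[0,-0.07,3.05,0,0,-0.4,1],[0,-0.07,3.05,0,0,-0.4,1],[0,-0.07,3.05,0,0,-0.4,1]]' 40; python3 -c "
from h import *
goto(*MARK['a'],7,YAW)"
```

```text
clock: 2.35
tcp_pos: [0.3628, -0.2975, 0.0014]
eef_rot: [[0.937, -0.351, 0.001], [-0.351, -0.937, -0.001], [0.001, 0.0, -1.0]]
ft_force: [-1.1, 1.1, 6.4]
gripper_width: 0.0413
finger_force: 41.1
clock 2.35 shift [ 16.69 -28.04  -6.85] turn z -16.2 now [ 36.28 -29.75   0.14] -20.5 q [-39.   8. -32.  50.   0. 161.] w 0.0413
```

```bash
python3 -m pendant '[[0,0,-1,0,0,0,1],[0,0,-3,0,0,0,1],[0,0,-6,0,0,0,1],[2,-3,-8.5,0,0,-3,1],[5,-8,-8.5,0,0,-8,1],[8,-13,-8.5,0,0,-12,1],[11,-18,-8.5,0,0,-16.2,1],[14,-23,-8.5,0,0,-16.2,1],[16,-26.5,-8,0,0,-16.2,1],[16.69,-28.04,-7.5,0,0,-16.2,1],[16.69,-28.04,-6,0,0,-16.2,1],[16.69,-28.04,-4.5,0,0,-16.2,1],[16.69,-28.04,-4.5,0,0,-16.2,1]]'; python3 -c "
from h import *
goto(*MARK['a'],1.4,YAW)
c=robot.read_camera('top'); cv2.imwrite('pics/top1.png',c['pixels'][100:300,100:450,::-1].repeat(2,0).repeat(2,1))"
```

```text
clock: 3.98
tcp_pos: [0.6147, -0.0941, 0.0438]
eef_rot: [[0.997, -0.077, -0.004], [-0.077, -0.997, 0.0], [-0.004, -0.0, -1.0]]
ft_force: [-0.4, 0.0, -1.2]
gripper_width: 0.0406
finger_force: 40.7
clock 3.975 shift [ 0.28 -0.09  2.98] turn z -0.1 now [61.47 -9.41  4.38] -4.4 q [ -9.  21.  -8.  61.  -0. 176.] w 0.0406
```

View pics/top1.png

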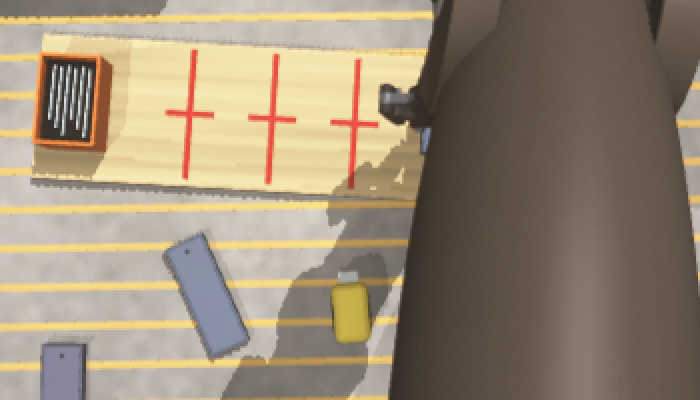

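```bash
python3 -m pendant '[[0.28,-0.09,0.8,0,0,0,1],[0.28,-0.09,1.6,0,0,0,1],[0.28,-0.09,2.2,0,0,0,1],[0.28,-0.09,2.5,0,0,0,1],[0.28,-0.09,2.7,0,0,0,1],[0.28,-0.09,2.7,0,0,0,1]]'; python3 -c "
from h import *
goto(*MARK['a'],1.35,YAW)"
```

```text
clock: 4.78
tcp_pos: [0.6199, -0.0925, 0.0187]
eef_rot: [[0.997, -0.075, -0.0], [-0.075, -0.997, 0.0], [-0.0, -0.0, -1.0]]
ft_force: [-0.0, 0.2, -1.1]
gripper_width: 0.0406
finger_force: 40.7
clock 4.775 shift [-0.24  0.11  0.52] turn z -0.0 now [61.99 -9.25  1.87] -4.3 q [ -8.  22. -10.  58.   0. 176.] w 0.0406
```

```bash
python3 -m pendant '[[-0.2,0.09,0.1,0,0,0,1],[-0.24,0.11,0.2,0,0,0,1],[-0.24,0.11,0.3,0,0,0,1],[-0.24,0.11,0.35,0,0,0,1],[-0.24,0.11,0.4,0,0,0,1],[-0.24,0.11,0.4,0,0,0,1]]'; python3 -c "
from h import *
goto(*MARK['a'],1.35,YAW)"
```

```text
clock: 5.52
tcp_pos: [0.6174, -0.0935, 0.0147]
eef_rot: [[0.997, -0.075, -0.0], [-0.075, -0.997, 0.0], [-0.0, -0.0, -1.0]]
ft_force: [-0.1, 0.8, -0.7]
gripper_width: 0.0402
finger_force: 40.7
clock 5.525 shift [-0.   -0.01  0.12] turn z -0.0 now [61.74 -9.35  1.47] -4.3 q [ -9.  22. -10.  57.   0. 176.] w 0.0402
```

```bash
python3 -m pendant '[[0,-0.01,0.05,0,0,0,1],[0,-0.01,0.1,0,0,0,1],[0,-0.01,0.14,0,0,0,1],[0,-0.01,0.16,0,0,0,1],[0,-0.01,0.16,0,0,0,1]]'
```

```text
clock: 6.15
tcp_pos: [0.6174, -0.0934, 0.0134]
eef_rot: [[0.997, -0.075, 0.0], [-0.075, -0.997, 0.0], [0.0, -0.0, -1.0]]
ft_force: [-1.5, -0.7, 1.3]
gripper_width: 0.0408
finger_force: 41.0
```

```bash
python3 -m pendant '[[0,0,0,0,0,0,-0.2],[0,0,0,0,0,0,-0.5],[0,0,0,0,0,0,-0.5],[0,0,0,0,0,0,-0.5],[0,0,-0.5,0,0,0,-0.5],[0,0,-2,0,0,0,-0.5],[0,0,-5,0,0,0,-0.5],[-1,0.5,-9,0,0,-10,-0.6],[-4,1.5,-10.7,0,0,-20,-1],[-7,2.5,-10.7,0,0,-30,-1],[-10,3.5,-10.7,0,0,-40,-1],[-13,4.5,-10.7,0,0,-50,-1],[-16.3,5.5,-10.7,0,0,-60,-1],[-16.3,5.5,-10.7,0,0,-70,-1],[-16.3,5.5,-10.7,0,0,-80,-1],[-16.3,5.5,-10.7,0,0,-90,-1],[-16.3,5.5,-10.7,0,0,-100,-1],[-16.3,5.5,-10.7,0,0,-110,-1]]'; python3 -c "
from h import *
goto(45.07,-13.61,3,24.1)
goto(45.07,-13.61,3,203)"
```

```text
clock: 8.4
tcp_pos: [0.4511, -0.136, 0.1216]
eef_rot: [[-0.276, 0.961, 0.002], [0.961, 0.276, -0.0], [-0.001, 0.001, -1.0]]
ft_force: [0.4, 0.6, 0.2]
gripper_width: 0.0856
finger_force: 0.0
clock 8.4 shift [ 0.01 -0.05  9.16] turn z 81.9 now [ 45.11 -13.6   12.16] 106.0 q [-17.   3. -21.  66.   0.  57.] w 0.0856
clock 8.4 shift [ 0.01 -0.05  9.16] turn z 83.0 now [ 45.11 -13.6   12.16] 106.0 q [-17.   3. -21.  66.   0.  57.] w 0.0856
```

```bash
python3 -m pendant '[[0,0,0,0,0,-10,-1],[0,0,0,0,0,-20,-1],[0,0,0,0,0,-30,-1],[0,0,0,0,0,-40,-1],[0,0,0,0,0,-50,-1],[0,0,1,0,0,-60,-1],[0,0,2,0,0,-70,-1],[0,0,4,0,0,-80,-1],[0,0,6,0,0,-90,-1],[0,0,8,0,0,-98.1,-1],[0,0,9,0,0,-98.1,-1],[0,0,9,0,0,-98.1,-1],[0,0,9,0,0,-98.1,-1]]'; python3 -c "
from h import *
goto(45.07,-13.61,.1,24.1)
c=robot.read_camera('scene'); cv2.imwrite('pics/s2.png',cv2.resize(c['pixels'][120:340,130:420,::-1],None,fx=2.5,fy=2.5))"
```

```text
clock: 10.02
tcp_pos: [0.4514, -0.1361, 0.0312]
eef_rot: [[-0.916, -0.402, 0.001], [-0.402, 0.916, -0.0], [-0.001, -0.001, -1.0]]
ft_force: [0.4, -0.5, 0.7]
gripper_width: 0.0854
finger_force: 0.0
clock 10.025 shift [0.06 0.03 3.02] turn z -0.4 now [ 45.14 -13.61   3.12] -156.3 q [-17.   6. -29.  54.   0. -40.] w 0.0854
```

View pics/s2.png

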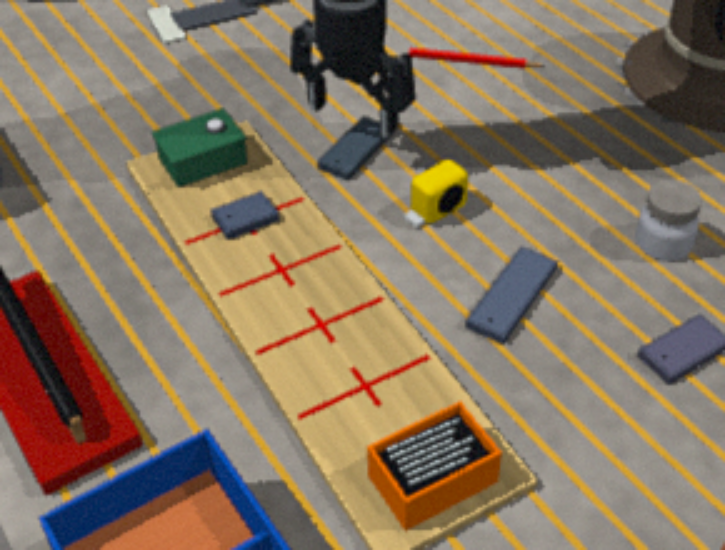

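The 60 slip lies flat on the first cross beside the tin, at crop pixel (245,215). The gripper straddles the 100 slip at (355,145). I'll grasp it now.

```bash
python3 -m pendant '[[0.06,0.03,1.5,0,0,-0.4,-1],[0.06,0.03,2.5,0,0,-0.4,-1],[0.06,0.03,3.02,0,0,-0.4,-1],[0.06,0.03,3.02,0,0,-0.4,-0.4],[0.06,0.03,3.02,0,0,-0.4,0.2],[0.06,0.03,3.02,0,0,-0.4,0.6],[0.06,0.03,3.02,0,0,-0.4,1],[0.06,0.03,3.02,0,0,-0.4,1],[0.06,0.03,3.02,0,0,-0.4,1]]' 40; python3 -c "
from h import *
goto(*MARK['c'],7,YAW)"
```

```text
clock: 11.2
tcp_pos: [0.4506, -0.136, 0.0005]
eef_rot: [[-0.912, -0.41, 0.001], [-0.41, 0.912, -0.0], [-0.001, -0.001, -1.0]]
ft_force: [-1.2, 0.3, 5.4]
gripper_width: 0.041
finger_force: 41.5
clock 11.2 shift [-25.08  11.99  -6.93] turn z 28.5 now [ 45.06 -13.6    0.05] -155.8 q [-17.   8. -32.  50.   0. -41.] w 0.041
```

```bash
python3 -m pendant '[[0,0,-1,0,0,0,1],[0,0,-3,0,0,0,1],[0,0,-6,0,0,0,1],[-2.5,1.2,-8.5,0,0,5,1],[-7.5,3.6,-8.5,0,0,11,1],[-12.5,6,-8.5,0,0,17,1],[-17.5,8.4,-8.5,0,0,24,1],[-22,10.5,-8,0,0,28.5,1],[-24.5,11.8,-7.5,0,0,28.5,1],[-25.08,11.99,-6,0,0,28.5,1],[-25.08,11.99,-4.5,0,0,28.5,1],[-25.08,11.99,-3,0,0,28.5,1],[-25.08,11.99,-2.3,0,0,28.5,1],[-25.08,11.99,-2,0,0,28.5,1],[-25.08,11.99,-2,0,0,28.5,1],[-25.08,11.99,-2,0,0,28.5,1]]'; python3 -c "
from h import *
goto(*MARK['c'],1.35,YAW)"
```

```text
clock: 13.2
tcp_pos: [0.6302, 0.0762, 0.0207]
eef_rot: [[-0.997, 0.076, 0.001], [0.076, 0.997, 0.0], [-0.001, 0.0, -1.0]]
ft_force: [0.0, 0.2, -1.4]
gripper_width: 0.0412
finger_force: 40.8
clock 13.2 shift [-0.   -0.01  0.72] turn z -0.0 now [63.02  7.62  2.07] 175.7 q [ 7. 23. -8. 58.  0. 11.] w 0.0412
```

```bash
python3 -m pendant '[[0,-0.01,0.2,0,0,0,1],[0,-0.01,0.4,0,0,0,1],[0,-0.01,0.55,0,0,0,1],[0,-0.01,0.65,0,0,0,1],[0,-0.01,0.7,0,0,0,1],[0,-0.01,0.75,0,0,0,1],[0,-0.01,0.8,0,0,0,1],[0,-0.01,0.8,0,0,0,1]]'
```

```text
clock: 14.2
tcp_pos: [0.6298, 0.0761, 0.0126]
eef_rot: [[-0.997, 0.075, 0.0], [0.075, 0.997, 0.0], [-0.0, 0.0, -1.0]]
ft_force: [-3.1, 0.1, 4.8]
gripper_width: 0.0407
finger_force: 41.4
```

```bash
python3 -m pendant '[[0,0,0,0,0,0,-0.2],[0,0,0,0,0,0,-0.5],[0,0,0,0,0,0,-0.5],[0,0,0,0,0,0,-0.5],[0,0,-0.5,0,0,0,-0.5],[0,0,-2,0,0,0,-0.5],[0,0,-5,0,0,0,-0.5],[3,2,-9,0,0,-2,-0.6],[7,5,-10.7,0,0,-4.8,-1],[11,8,-10.7,0,0,-4.8,-1],[16,11,-10.7,0,0,-4.8,-1],[20,14,-10.7,0,0,-4.8,-1],[24,17,-10.7,0,0,-4.8,-1],[28.2,19.5,-10.7,0,0,-4.8,-1],[28.2,19.5,-10.7,0,0,-4.8,-1]]'; python3 -c "
from h import *
c0=dict(np.load('top0.npz')); im=c0['pixels'].astype(int)
for u in range(114,150,1): print(u,im[288,u],end=' ')
print()
m=(np.abs(im-[95,94,110]).sum(2)<45)&(im[...,2]-im[...,0]>4)|(im.sum(2)<230); m=m.astype(np.uint8); m[:260]=0;m[325:]=0;m[:,:105]=0;m[:,155:]=0
k=max(cv2.findContours(m,0,1)[0],key=cv2.contourArea); print(rect(ray(c0,k[:,0],.006)))
show(robot.read_camera('top'))
goto(36.37,29.18,3,0.5)"
```

```text
clock: 16.08
tcp_pos: [0.3613, 0.2934, 0.1204]
eef_rot: [[-1.0, -0.013, 0.001], [-0.013, 1.0, 0.001], [-0.001, 0.001, -1.0]]
ft_force: [0.6, 0.6, -0.2]
gripper_width: 0.0855
finger_force: 0.0
114 [139 132 127] 115 [139 134 128] 116 [138 133 126] 117 [137 130 125] 118 [135 130 124] 119 [133 127 121] 120 [91 88 91] 121 [81 79 92] 122 [ 93  91 108] 123 [ 97  95 112] 124 [ 95  93 110] 125 [ 95  93 110] 126 [ 96  94 111] 127 [ 96  94 111] 128 [ 95  94 110] 129 [ 95  94 111] 130 [ 95  93 110] 131 [ 95  94 110] 132 [ 95  93 110] 133 [ 97  96 112] 134 [ 95  94 111] 135 [ 95  93 110] 136 [ 95  94 110] 137 [ 95  94 110] 138 [ 96  95 111] 139 [86 84 97] 140 [82 80 92] 141 [52 50 53] 142 [56 53 53] 143 [107 103  97] 144 [114 109 103] 145 [127 122 116] 146 [131 125 119] 147 [133 126 120] 148 [133 127 121] 149 [132 125 120] 
(array([36.25527344, 29.03339539]), [44.69573974609375, 79.8722152709961], np.float32(-1.0455551))
[132. 288.] [36.85 29.28] [40.2 68.9] 0.5
[203. 248.] [45.   14.53] [ 41.8 119.3] 23.6
[319. 163.] [62.02 -9.67] [40.5 57.6] -4.7
[236. 158.] [63.47  7.54] [39.  98.2] -4.5
[57. 12.] [94.76 45.43] [ 41.9 104.3] 89.4
clock 16.125 shift [-0.09 -0.11  9.04] turn z 0.2 now [36.26 29.28 12.04] -179.3 q [ 39.   2. -22.  66.  -0.  38.] w 0.0855
```

```bash
python3 -m pendant '[[-0.05,-0.13,3,0,0,0,-1],[-0.05,-0.13,6,0,0,0,-1],[-0.05,-0.13,9,0,0,0,-1],[-0.05,-0.13,10.5,0,0,0,-1],[-0.05,-0.13,11.5,0,0,0,-1],[-0.05,-0.13,11.94,0,0,0,-1],[-0.05,-0.13,11.94,0,0,0,-0.4],[-0.05,-0.13,11.94,0,0,0,0.2],[-0.05,-0.13,11.94,0,0,0,0.6],[-0.05,-0.13,11.94,0,0,0,1],[-0.05,-0.13,11.94,0,0,0,1],[-0.05,-0.13,11.94,0,0,0,1]]' 40; python3 -c "
from h import *
goto(*MARK['b'],7,YAW)"
```

```text
clock: 17.62
tcp_pos: [0.3642, 0.291, 0.0006]
eef_rot: [[-1.0, -0.008, 0.001], [-0.008, 1.0, 0.001], [-0.001, 0.001, -1.0]]
ft_force: [-0.1, -1.0, 5.6]
gripper_width: 0.0409
finger_force: 40.8
clock 17.625 shift [-25.71 -30.18  -6.94] turn z 4.8 now [36.42 29.1   0.06] -179.5 q [ 39.   7. -32.  50.   0.  38.] w 0.0409
```

```bash
python3 -m pendant '[[0,0,-1,0,0,0,1],[0,0,-3,0,0,0,1],[0,0,-6,0,0,0,1],[-2,-2.5,-8.5,0,0,1,1],[-6,-7,-8.5,0,0,3,1],[-10,-11.5,-8.5,0,0,4.8,1],[-14,-16,-8.5,0,0,4.8,1],[-18,-21,-8.5,0,0,4.8,1],[-22,-25.5,-8.5,0,0,4.8,1],[-25,-29.2,-8.5,0,0,4.8,1],[-25.65,-30.18,-8,0,0,4.8,1],[-25.65,-30.18,-6,0,0,4.8,1],[-25.65,-30.18,-4,0,0,4.8,1],[-25.65,-30.18,-3,0,0,4.8,1],[-25.65,-30.18,-2.3,0,0,4.8,1],[-25.65,-30.18,-2,0,0,4.8,1],[-25.65,-30.18,-2,0,0,4.8,1],[-25.65,-30.18,-2,0,0,4.8,1]]'; python3 -c "
from h import *
goto(*MARK['b'],1.27,YAW)"
```

```text
clock: 19.88
tcp_pos: [0.6231, -0.0091, 0.0202]
eef_rot: [[-0.997, 0.075, 0.001], [0.075, 0.997, 0.0], [-0.001, 0.0, -1.0]]
ft_force: [-0.5, 0.3, -1.0]
gripper_width: 0.0409
finger_force: 40.8
clock 19.875 shift [-0.06  0.05  0.75] turn z -0.0 now [62.31 -0.91  2.02] 175.7 q [ -1.  22. -10.  58.   0.   3.] w 0.0409
```

```bash
python3 -m pendant '[[-0.06,0.05,0.2,0,0,0,1],[-0.06,0.05,0.4,0,0,0,1],[-0.06,0.05,0.55,0,0,0,1],[-0.06,0.05,0.65,0,0,0,1],[-0.06,0.05,0.7,0,0,0,1],[-0.06,0.05,0.75,0,0,0,1],[-0.06,0.05,0.77,0,0,0,1],[-0.06,0.05,0.77,0,0,0,1]]'
```

```text
clock: 20.88
tcp_pos: [0.6233, -0.0087, 0.0126]
eef_rot: [[-0.997, 0.075, 0.0], [0.075, 0.997, 0.0], [-0.0, 0.0, -1.0]]
ft_force: [-4.2, 0.2, 5.1]
gripper_width: 0.0406
finger_force: 41.5
```

```bash
python3 -m pendant '[[0,0,0,0,0,0,-0.2],[0,0,0,0,0,0,-0.5],[0,0,0,0,0,0,-0.5],[0,0,0,0,0,0,-0.5],[0,0,-0.5,0,0,0,-0.5],[0,0,-2,0,0,0,-0.5],[0,0,-5,0,0,0,-0.5],[3,2.3,-9,0,0,-6,-0.6],[7,5.3,-9,0,0,-14,-1],[11,8.4,-9,0,0,-22,-1],[15,11.4,-9,0,0,-28.1,-1],[18.4,14.05,-8,0,0,-28.1,-1],[18.4,14.05,-5,0,0,-28.1,-1],[18.4,14.05,-2,0,0,-28.1,-1],[18.4,14.05,-2,0,0,-28.1,-1]]'; python3 -c "
from h import *
goto(45,14.53,0.05,23.7)"
```

```text
clock: 22.75
tcp_pos: [0.4492, 0.145, 0.0312]
eef_rot: [[-0.915, -0.403, -0.003], [-0.403, 0.915, -0.001], [0.003, 0.0, -1.0]]
ft_force: [-0.3, -0.5, 0.5]
gripper_width: 0.0854
finger_force: 0.0
clock 22.75 shift [-0.1  -0.01  3.07] turn z 0.1 now [44.92 14.5   3.12] -156.2 q [ 18.   6. -29.  55.  -0.  -6.] w 0.0854
```

```bash
python3 -m pendant '[[-0.07,0,1.5,0,0,0,-1],[-0.07,0,2.5,0,0,0,-1],[-0.07,0,3.05,0,0,0,-1],[-0.07,0,3.05,0,0,0,-0.4],[-0.07,0,3.05,0,0,0,0.2],[-0.07,0,3.05,0,0,0,0.6],[-0.07,0,3.05,0,0,0,1],[-0.07,0,3.05,0,0,0,1],[-0.07,0,3.05,0,0,0,1]]' 40; python3 -c "
from h import *
goto(*MARK['d'],7,YAW)"
```

```text
clock: 23.88
tcp_pos: [0.4517, 0.1457, 0.002]
eef_rot: [[-0.915, -0.403, 0.001], [-0.403, 0.915, 0.0], [-0.001, -0.0, -1.0]]
ft_force: [-1.3, 0.0, 6.2]
gripper_width: 0.0406
finger_force: 41.3
clock 23.875 shift [-17.54  -6.08  -6.77] turn z 28.1 now [45.17 14.57  0.2 ] -156.2 q [ 18.   8. -31.  51.  -0.  -6.] w 0.0406
```

```bash
python3 -m pendant '[[0,0,-1,0,0,0,1],[0,0,-3,0,0,0,1],[0,0,-6,0,0,0,1],[-3,-1,-8.5,0,0,6,1],[-7,-2.4,-8.5,0,0,13,1],[-11,-3.8,-8.5,0,0,20,1],[-15,-5.2,-8.5,0,0,28.1,1],[-17.7,-6.13,-8,0,0,28.1,1],[-17.7,-6.13,-6,0,0,28.1,1],[-17.7,-6.13,-4,0,0,28.1,1],[-17.7,-6.13,-3,0,0,28.1,1],[-17.7,-6.13,-2.3,0,0,28.1,1],[-17.7,-6.13,-2,0,0,28.1,1],[-17.7,-6.13,-2,0,0,28.1,1],[-17.7,-6.13,-2,0,0,28.1,1]]'; python3 -c "
from h import *
goto(63.82,16.07,1.35,YAW)"
```

```text
clock: 25.75
tcp_pos: [0.6382, 0.161, 0.0221]
eef_rot: [[-0.997, 0.075, 0.001], [0.075, 0.997, 0.0], [-0.001, 0.0, -1.0]]
ft_force: [-0.1, -0.6, -1.8]
gripper_width: 0.0406
finger_force: 40.8
clock 25.75 shift [ 0.   -0.03  0.86] turn z -0.0 now [63.82 16.1   2.21] 175.7 q [14. 25. -5. 60.  0. 18.] w 0.0406
```

```bash
python3 -m pendant '[[0,-0.03,0.2,0,0,0,1],[0,-0.03,0.4,0,0,0,1],[0,-0.03,0.55,0,0,0,1],[0,-0.03,0.65,0,0,0,1],[0,-0.03,0.72,0,0,0,1],[0,-0.03,0.78,0,0,0,1],[0,-0.03,0.83,0,0,0,1],[0,-0.03,0.83,0,0,0,1]]'
```

```text
clock: 26.75
tcp_pos: [0.6378, 0.1605, 0.0141]
eef_rot: [[-0.997, 0.075, 0.001], [0.075, 0.997, 0.0], [-0.0, 0.0, -1.0]]
ft_force: [-3.2, -0.6, 5.5]
gripper_width: 0.0411
finger_force: 41.6
```

```bash
python3 -m pendant '[[0,0,0,0,0,0,-0.2],[0,0,0,0,0,0,-0.5],[0,0,0,0,0,0,-0.5],[0,0,0,0,0,0,-0.5],[0,0,-0.5,0,0,0,-0.5],[0,0,-2,0,0,0,-0.5],[0,0,-6,0,0,0,-0.5],[3,0,-10,0,0,0,-0.6],[8,1,-14,0,0,0,-1],[13,3,-17,0,0,0,-1],[18,5,-18,0,0,0,-1],[23,7,-18,0,0,0,-1],[28,9,-18,0,0,0,-1],[32,10,-18,0,0,0,-1],[36,11,-18,0,0,0,-1],[36,11,-18,0,0,0,-1]]'
python3 - <<'E'
from h import *
c=robot.read_camera('top'); np.savez('top9.npz',**c); show(c,.018)
cv2.imwrite('pics/top9.png',cv2.resize(c['pixels'][115:210,110:400,::-1],None,fx=2.7,fy=2.7,interpolation=cv2.INTER_CUBIC))
c=robot.read_camera('scene'); np.savez('scene9.npz',**c)
cv2.imwrite('pics/s9.png',cv2.resize(c['pixels'][150:350,170:360,::-1],None,fx=3,fy=3,interpolation=cv2.INTER_CUBIC))
E
```

```text
clock: 28.75
tcp_pos: [0.2854, 0.2979, 0.1946]
eef_rot: [[-0.997, 0.072, 0.001], [0.072, 0.997, 0.002], [-0.001, 0.002, -1.0]]
ft_force: [0.4, 1.0, 0.1]
gripper_width: 0.0854
finger_force: 0.0
[319. 163.] [61.74 -9.52] [40.1 58. ] -4.6
[278. 161.] [62.44 -1.08] [38.5 76.6] -5.8
[236. 157.] [63.23  7.44] [38.5 96.7] -4.4
[194. 155.] [63.78 15.98] [ 40.  118.8] -4.6
[56. 12.] [93.96 44.77] [ 43.5 102.8] 89.4
```

View pics/top9.png

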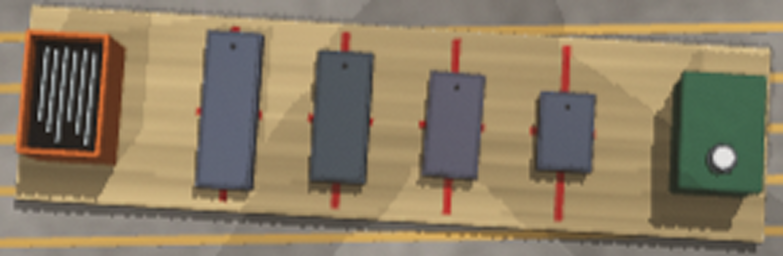

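View pics/s9.png

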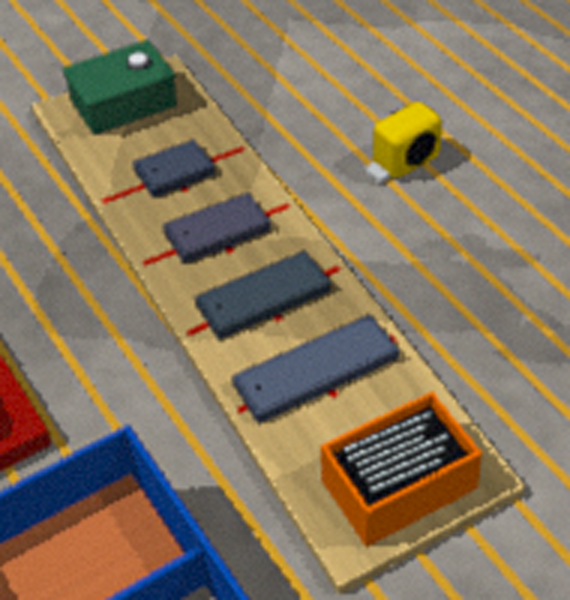

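The top view shows all four slips flat in the right order, from the 120 slip beside the orange box at crop (230,110) to the 60 slip beside the green tin at (565,132). The red stubs showing on each side are even: about 48/48 px on the 60, and within about 1.5 mm on the others once parallax is allowed for. The scene view confirms this, and the arm is clear. I'll hand the job in.

```bash
python3 -c "
from workcell import robot
print(robot.close_job())"
```

```text
the job is handed in; nothing more can be done
None
```

The four slips lie flat on their crosses, 120, 100, 80 and 60 mm from the orange hook box to the green tin, each centred to about 1.5 mm by the last pictures; the job was handed in at about 29 s of the 80 s, and no verdict was returned.

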